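# Stack a saw-carriage roller in its nest and hold its bolt upright over the bore

## Task

Make up the roller for the saw carriage in the nest: seat the grooved roller flat between the four pins with its boss up, then the spacer ring flat on it round the boss, then the thin cover disc flat on top, bevel up. Then draw the longer of the two bolts out of the sloping stand, turn it upright with its head up, bring its point over the middle of the disc's hole, some 2 to 4 cm above the disc and touching nothing, and finish while still holding it there so that I can put locking compound on its thread. Leave the shorter bolt, the spanner, the hexagon key and the roll of tape where they are.

Things in the scene. Friction and masses are not known exactly. Their poses are not given: they have to be found in the camera images.
- nest: Assembly nest, fixed: aluminium plate 120 x 120 x 14 mm, a 5 mm high screw head near each corner. Four steel locating pins, 10 mm thick, rise 62 mm above the plate (top 10 mm a bullet nose) at 25.1 mm either way in x and y; at the middle of each side, between the pins, a 40 mm gap is open for fingers that close along its x or y. Origin: middle of the underside; x, y along its sides, z up.
- nest_floor (a point): Middle of the round pocket between the pins, on the plate's top face, 14 mm above the bench (centre of a 24 mm hole through the plate). The pocket takes the 58 mm parts with 1.5 mm play all round.
- roller: Grooved roller: steel, 58 mm across, 30 mm high, with a groove round its waist (rims 7 mm high above and below it), a boss 28 mm across and 5 mm high on its top face and a 16 mm hole through it; 0.3 kg. Stands on its flat underside, boss up. Origin: middle of the underside; z up. It goes in the nest first.
- spacer: Spacer ring: steel, 58 mm across, 14 mm high, with a wide hole of 34 mm; 0.12 kg; lies flat on the bench, both faces alike. Origin: middle of the underside; z up. It goes on the roller, round the boss.
- disc: Cover disc: steel, 58 mm across, 10 mm high (the top 2.5 mm bevelled), with a small hole of 18 mm; 0.11 kg; lies flat on the bench, bevel up. Origin: middle of the underside; z up. It goes on the spacer; its top is then 54 mm above the plate.
- stand: Bolt stand, fixed: hardwood block on a base board (120 x 114 x 16 mm); edge next to the robot 72 mm high. Two blind bores, 14 mm wide and 40 mm deep, slope at 45 degrees, so a bolt in it leans towards the stand's +x (away from the robot), head up. Origin: under the block, on the bench; x is the direction of the lean, y along the block (bores at y = +30 and -30 mm), z up.
- stand_mouth_left (a point): Middle of the mouth of the bore at the stand's +y, in the block's sloping face, 55 mm above the bench.
- stand_mouth_right (a point): Middle of the mouth of the bore at the stand's -y, 55 mm above the bench.
- long_bolt: The longer hexagon bolt: steel, round shank 12 mm thick and 100 mm long, head 22 mm wide and 10 mm high; 0.1 kg. It stands in one of the two bores (which one varies), 40 mm of its shank inside, 60 mm of shank and the head outside, at about 45 degrees (up to 4 degrees of play). Origin: its point (end of the shank), z along the shank towards the head.
- short_bolt: The shorter bolt, in the other bore; like the long one, but its shank is 65 mm long and only 25 mm of it sticks out. Origin and z likewise. Leave it there.
- spanner: Open-ended spanner, steel, 201 mm long, 44 mm wide, 8 mm thick, lying on the bench; bystander. Origin: middle of the underside, y along its length.
- hex_key: Black hexagon key, 84 x 32 x 7 mm, lying on the bench; bystander. Origin: middle of the underside, y along its length.
- tape: Roll of black tape, 53 mm across, 19 mm high, lying on the bench; bystander. Origin: middle of the underside.

How it is judged:
On the way, in this order (a step that is already met when the one before it is completed fails the run):
1. the roller sits flat on the plate between the pins, boss up (horizontal distance between roller and nest_floor below 0.0035 m and z of roller in the frame of nest_floor between -0.002 and 0.002 m and angle between roller's own z axis and vertical below 0.06 rad), for 0.2 s.
2. the spacer ring lies flat on the roller between the pins (all of step 1 and horizontal distance between spacer and nest_floor below 0.0035 m and z of spacer in the frame of nest_floor between 0.028 and 0.032 m and angle between spacer's own z axis and vertical below 0.06 rad), for 0.2 s.
3. the cover disc lies flat on the spacer between the pins (all of step 2 and horizontal distance between disc and nest_floor below 0.0035 m and z of disc in the frame of nest_floor between 0.042 and 0.046 m and angle between disc's own z axis and vertical below 0.06 rad), for 0.2 s.
4. the long bolt is drawn clear of the stand (height (world z) of long_bolt above 0.062 m and contact force between long_bolt and stand below 0.1 N and contact force between the fingers and long_bolt above 1 N), for 0.2 s.
At the end, for the whole second after the job is handed in: Roller, spacer, disc stacked in the nest: each within 3.5 mm of its middle, 2 mm of its height, 0.06 rad of level, untouched; the fingers hold the long bolt at rest, head up within 0.15 rad of upright, its point within 9 mm of the hole's middle and 5 to 60 mm above the disc, touching nothing else (all of step 3 and contact force between the fingers and roller below 0.1 N and contact force between the fingers and spacer below 0.1 N and contact force between each of the fingers, long_bolt and disc below 0.1 N and angle between long_bolt's own z axis and vertical below 0.15 rad and horizontal distance between long_bolt and disc below 0.009 m and z of long_bolt in the frame of disc between 0.015 and 0.07 m and contact force between the fingers and long_bolt above 1 N and contact force between long_bolt and nest below 0.1 N and linear speed of long_bolt below 0.03 m/s); the arm keeps its last pose, push and grip.
It fails at once if the short bolt is moved more than 25 mm (distance of short_bolt from where it was at the start of the episode above 0.025 m).
It fails at once if the spanner is moved more than 25 mm (distance of spanner from where it was at the start of the episode above 0.025 m).
It fails at once if the hexagon key is moved more than 25 mm (distance of hex_key from where it was at the start of the episode above 0.025 m).
It fails at once if the roll of tape is moved more than 25 mm (distance of tape from where it was at the start of the episode above 0.025 m).
It also fails if it takes over 70 s, if anything falls off the work surface, if the arm or the gripper's body presses on something with over 40 N, if the wrist force passes 120 N, or if a joint passes its speed limit or range.

## Robot

A 7-joint arm with a two-finger parallel gripper is mounted at the origin on a cart in front of the work surface, level with it; the furniture and walls round the work are solid. World frame = base frame: x ahead of the robot, y to its left, z up, the work surface at z = 0. Lengths are in m, angles in rad, forces in N, time in s.
With the tool pointing down it reaches from about 0.35 to 0.9 m from the base axis. Payload 8.1 kg.
Tool frame: the origin (TCP) lies at the very end of the fingers, on their centre line; the grasp point (between the pads) lies robot.grip_point_offset behind it (robot.grip_point_offset is the distance from the TCP to the grasp point, in m); z points along the fingers, y is the line along which they close (so a half turn about z gives the same grasp; the last joint's range is limited). The gripper opens to 92 mm and grips with 3 to 60 N. Pads are 19 mm wide; open, the fingers measure 130 mm over their backs; the gripper's body (75 mm by 190 mm) begins 47 mm behind the grasp point.
Start: joints at [1.226, 0.434, 0.025, 1.573, -0.012, 1.134, -0.075], TCP at [0.15, -0.607, 0.227] pointing down, gripper open.
Joint ranges: [-2.62, 2.62], [-0.44, 2.09], [-1.27, 1.32], [0.08, 2.57], [-1.32, 4.46], [0.12, 2], [-2.74, 2.74]. Speed limits (rad/s): [2.22, 2.22, 3.01, 3.01, 3.14, 3.14, 3.14].

## Interface

Orientations are given as a 3x3 rotation matrix whose columns are the frame's x, y, z axes.
In Python, from bench import status, viewer, finish_job, robot gives the robot as it stands.
- The arm moves only by the tool servo_tool, never from a script. Its argument "rows" is a list that holds one entry, the list of rows, each a list of 7 numbers: the shift along the tool's x, y, z in cm, then the turn, a rotation vector about the tool's x, y, z in rad, then the closure, from -1 (fully open) to 1 (shut). In form: [[[x, y, z, ax, ay, az, grip], ...]]. A call has 1 to 20 rows; each row is the pose to reach, as a shift and turn from the pose commanded when the call began, along the tool's axes at that moment; what a row does not reach only later rows make up. A row lasts 1/10 s, in which the tool goes at most 50 mm and 8.59 degrees, less where a joint would pass 70% of its speed; a pose out of reach is approached as far as the arm can. A call with a gripper value outside its range is refused whole. The fingers move at their own pace and stop on an object; "newtons" is the grip in N (left out, the last holds). Time passes only in rows, so rows that repeat a pose let the fingers close. It gives the time, the measured TCP pose, the force, the opening and the grip force at its end, in the units of the state.
- status.observe(): the state, without advancing time (a new reading comes with each control period).
- viewer.read_camera(name): name is "side" or "top" or "wrist"; returns a dict with "pixels" (400x640x3 uint8, red, green, blue), "camera_matrix" (3x3 intrinsics, pixels), "extrinsics" (4x4, takes a point from world to camera coordinates). Camera axes: x right, y down, z forward; pixel columns grow to the right and rows downward; lengths in m; the calibration is good to about 2 mm. A picture is of the moment at which its call begins. There is no depth.
- finish_job(): hands the job in; it is judged then, once.
The state is a dict: "clock": time; "qpos": joint angles; "joint_vel": joint speeds; "joint_efforts": joint torques, N m; "tool_pos": TCP position; "tool_rot": TCP orientation; "force": force on the tool from outside, world axes, zero at the start; "torque": the same for the moment, N m; "gripper_width": opening from 0.0 (shut) to 1.0 (fully open); "grasp_force": force on a finger pad.
Only numpy, scipy, OpenCV 4.12 (cv2) and the standard library are available. Lean on these libraries where they do the work, as an engineer would, in place of code of your own. Each camera call takes 0.05 s, during which the arm holds its last target. There are 200 camera calls.

## Working session

There is one attempt and no reset: what is moved stays moved. The work goes in short steps, Python scripts to look and compute and a tool call to move; the robot and the scene stay as the last step left them, time stands still between calls to the robot, and variables do not carry over. Pictures are saved under pics/ and viewed, at most 10 in all, crops included, and the job is handed in when it is done.

Besides the shell and the picture viewer there is one more tool, called after "Call:" as name(argument=value, ...) on one line, values as JSON. servo_tool: Moves the arm, as the interface text tells. Its arguments: {"type":"object","properties":{"rows":{"type":"array"},"newtons":{"type":"number"}},"required":["rows"]}

```bash
mkdir -p pics; ls
python3 - <<'E'
from bench import status, viewer, robot
import cv2,json,numpy as np
print(status.observe()); print(robot.grip_point_offset)
for n in ("top","side"):
    r=viewer.read_camera(n); cv2.imwrite(f"pics/{n}0.png",r["pixels"][:,:,::-1])
    np.savez(f"pics/{n}0.npz",**r)
    print(n,r["camera_matrix"],r["extrinsics"])
E
```

```text
pics
{'clock': 0.0, 'qpos': array([ 1.22642836,  0.43523173,  0.02493801,  1.57407326, -0.01159424,
        1.13398303, -0.07508939]), 'joint_vel': array([-0.00027599,  0.0003648 ,  0.0003771 , -0.00031398, -0.00025602,
        0.00136532, -0.00213835]), 'joint_efforts': array([-8.06561075e-04, -6.67844296e+01,  9.84523594e-01, -3.14460254e+01,
       -6.06447598e-02,  4.28428408e-02,  1.56232591e-04]), 'tool_pos': array([ 0.14948207, -0.60635035,  0.22594834]), 'tool_rot': array([[ 9.70922110e-01,  2.39395090e-01, -4.97868404e-04],
       [ 2.39395572e-01, -9.70921008e-01,  1.46855009e-03],
       [-1.31827211e-04, -1.54503524e-03, -9.99998798e-01]]), 'force': array([-0.31533987, -0.823474  , -0.69527397]), 'torque': array([-0.01227941,  0.0355163 , -0.02891173]), 'grasp_force': 0.0, 'gripper_width': 1.0011857186707906}
0.0188
top [[478.03456524   0.         317.23363236]
 [  0.         478.03456524 199.71527495]
 [  0.           0.           1.        ]] [[ 0.00553613 -0.99997389  0.00464446 -0.00415698]
 [-0.98672234 -0.00621657 -0.1622972   0.55562906]
 [ 0.16232184 -0.0036843  -0.98673099  1.26313589]
 [ 0.          0.          0.          1.        ]]
side [[397.70692204   0.         320.39975367]
 [  0.         397.70692204 198.26235206]
 [  0.           0.           1.        ]] [[ 0.99722645 -0.07402224  0.00775392 -0.55600382]
 [-0.02257993 -0.40016578 -0.91616456  0.06216684]
 [ 0.07091941  0.91344844 -0.40072731  1.16069287]
 [ 0.          0.          0.          1.        ]]
```

View pics/top0.png

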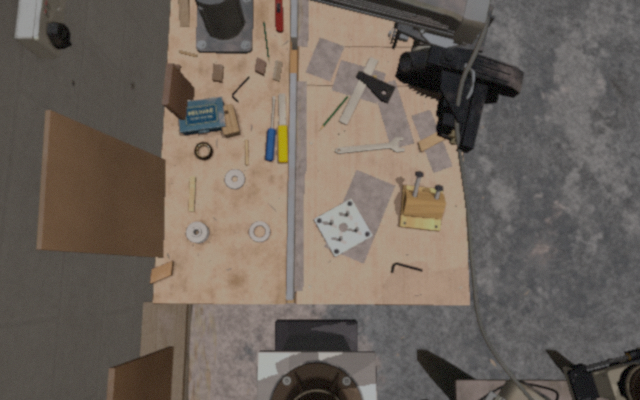

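View pics/side0.png

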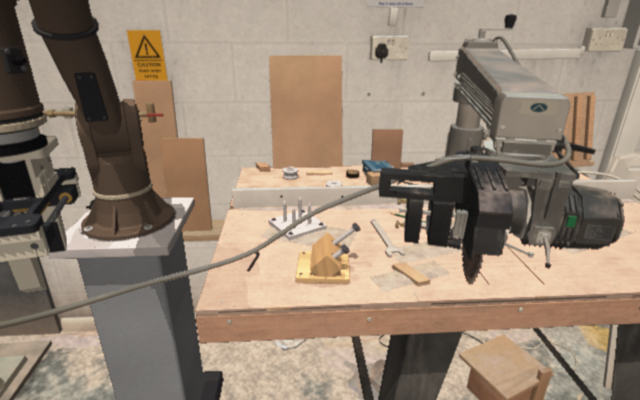

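The top view shows the roller near (197,232), spacer (260,231), disc (234,179), nest (343,227), and stand (423,207). The long bolt's head is near (419,176), in the left bore. The side view shows a fence between the parts and the nest, with the saw head behind the stand. Next I'll enlarge these areas.

```bash
cat > h.py <<'E'
import numpy as np, cv2
from bench import status, viewer, robot
def load(n): return dict(np.load(n))
def proj(r,P):
    P=np.atleast_2d(P); E=r["extrinsics"]; c=P@E[:3,:3].T+E[:3,3]; c=c@r["camera_matrix"].T
    return c[:,:2]/c[:,2:]
def ray(r,uv,z):
    E=r["extrinsics"];R=E[:3,:3];o=-R.T@E[:3,3]
    d=R.T@np.linalg.solve(r["camera_matrix"],[uv[0],uv[1],1.]); return o+d*(z-o[2])/d[2]
E
python3 - <<'E'
from h import *
r=load("pics/top0.npz"); im=r["pixels"][:,:,::-1]
def crop(im,x0,y0,w,h,s): return cv2.resize(im[y0:y0+h,x0:x0+w],None,fx=s,fy=s,interpolation=cv2.INTER_CUBIC)
a=crop(im,180,160,100,95,4); b=crop(im,308,190,75,75,5); 
c=crop(im,390,160,65,75,5)
s=load("pics/side0.npz")["pixels"][:,:,::-1]; d=crop(s,265,190,105,100,4)
M=np.zeros((600,800,3),np.uint8)
a=cv2.resize(a,(316,300));  # x3.16
M[:300,:316]=a; M[:300,320:620]=cv2.resize(b,(300,300)); M[300:,:260]=cv2.resize(c,(260,300)); M[300:,270:585]=cv2.resize(d,(315,300))
cv2.imwrite("pics/m1.png",M)
g=r["pixels"].mean(2)
for n,(u,v),z in [("roller",(197,231),.033),("spacer",(259.5,231),.014),("disc",(234.5,179),.01),("nest",(343,227),.014),("fence bot",(292,290),0),("fenceTop",(292,10),0),("lhead",(419,176),.1),("shead",(438.5,189),.08)]:
    print(n,ray(r,(u,v),z).round(4))
E
```

```text
roller [0.469 0.327 0.033]
spacer [0.4719 0.1586 0.014 ]
disc [0.6194 0.2335 0.01  ]
nest [ 0.4844 -0.073   0.014 ]
fence bot [0.3113 0.0669 0.    ]
fenceTop [1.1453 0.0787 0.    ]
lhead [ 0.6119 -0.2696  0.1   ]
shead [ 0.5811 -0.3252  0.08  ]
```

View pics/m1.png

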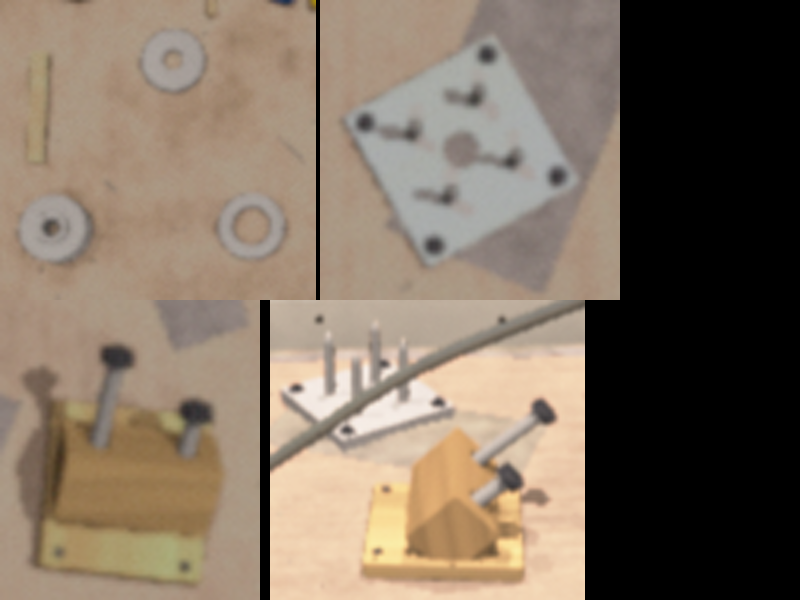

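The mosaic shows the nest corners at top-image pixels (314.3,220), (351.8,198.8), (373,235) and (335.5,256.3), and the nest hole at (343.5,227). The long bolt runs from its mouth at (415.5,196) to its head at (419.3,174). The short bolt's head is at (438.8,187.5).

```bash
cat >> h.py <<'E'
from scipy.spatial.transform import Rotation as Ro
def down(yaw): # finger (tool y) line at world angle yaw, tool down
    y=np.array([np.cos(yaw),np.sin(yaw),0]); z=np.array([0,0,-1.]); return np.c_[np.cross(y,z),y,z]
def move(p,R=None,s=None):
    s=s or status.observe(); R0=s["tool_rot"]; R=R0 if R is None else R
    t=R0.T@(np.array(p)-s["tool_pos"])*100; w=Ro.from_matrix(R0.T@R).as_rotvec()
    print("shift cm",t.round(2),"turn",w.round(3))
E
python3 - <<'E'
from h import *
r=load("pics/top0.npz")
C=[ray(r,p,.014) for p in [(314.25,220),(351.75,198.75),(373,235),(335.5,256.25)]]
S=[ray(r,p,.019) for p in [(319.25,220.5),(349.75,203.5),(367.25,234),(336.5,251.25)]]
for Q in (C,S):
    Q=np.array(Q)[:,:2]; print(Q.mean(0).round(4),[ (np.linalg.norm(Q[(i+1)%4]-Q[i]).round(4), np.degrees(np.arctan2(*(Q[(i+1)%4]-Q[i])[::-1])).round(1)) for i in range(4)])
yaw0=np.arctan2(-.971,.239);print(np.degrees(yaw0))
for d in (-60,30): move([.469,.327,.25],down(np.radians(d)))
E
```

```text
[ 0.4835 -0.0748] [(np.float64(0.1211), np.float64(-59.9)), (np.float64(0.117), np.float64(-150.1)), (np.float64(0.1196), np.float64(119.6)), (np.float64(0.1162), np.float64(30.6))]
[ 0.4833 -0.0732] [(np.float64(0.0976), np.float64(-60.4)), (np.float64(0.0975), np.float64(-150.6)), (np.float64(0.0976), np.float64(119.4)), (np.float64(0.0972), np.float64(29.4))]
-76.17220496789686
shift cm [ 53.37 -82.98  -2.29] turn [-0.001 -0.    -0.282]
shift cm [ 53.37 -82.98  -2.29] turn [-1.000e-03 -1.000e-03 -1.853e+00]
```

Call:
servo_tool(rows=[[[10, -8, -5, 0, 0, -0.15, -1], [20, -16, -5, 0, 0, -0.3, -1], [30, -24, -5, 0, 0, -0.45, -1], [38, -32, -5, 0, 0, -0.6, -1], [38, -32, -5, 0, 0, -0.7, -1], [38, -32, -5, 0, 0, -0.8, -1], [38, -32, -5, 0, 0, -0.9, -1], [40, -36, -5, 0, 0, -1.0, -1], [42, -40, -5, 0, 0, -1.1, -1], [43, -45, -5, 0, 0, -1.25, -1], [44, -50, -5, 0, 0, -1.4, -1], [45, -55, -5, 0, 0, -1.5, -1], [47, -60, -5, 0, 0, -1.6, -1], [49, -65, -5, 0, 0, -1.7, -1], [50, -70, -5, 0, 0, -1.8, -1], [52, -75, -5, 0, 0, -1.853, -1], [53.37, -80, -4, 0, 0, -1.853, -1], [53.37, -83, -2.3, 0, 0, -1.853, -1], [53.37, -83, -2.3, 0, 0, -1.853, -1], [53.37, -83, -2.3, 0, 0, -1.853, -1]]], newtons=30)

```text
clock: 2.1
tool_pos: [0.4682, 0.3035, 0.2525]
tool_rot: [[-0.5, 0.866, -0.0], [0.866, 0.5, -0.001], [-0.0, -0.001, -1.0]]
force: [1.2, -0.5, 1.0]
gripper_width: 1.0
grasp_force: 0.0
```

Run:
```python
from h import *
r=viewer.read_camera("wrist"); np.savez("pics/w1.npz",**r); cv2.imwrite("pics/w1.png",r["pixels"][:,:,::-1])
s=status.observe(); print(s["tool_pos"],s["tool_rot"].round(3),s["qpos"].round(2)); E=r["extrinsics"]; print(r["camera_matrix"][0,0],-E[:3,:3].T@E[:3,3])
print(proj(r,[[.469,.327,.035],[.472,.1586,.014],[.619,.2335,.01]]))
```

```text
[0.46520532 0.31282473 0.25179465] [[-0.507  0.862 -0.002]
 [ 0.862  0.507  0.006]
 [ 0.006  0.001 -1.   ]] [-0.12  0.42 -0.78  1.65  0.31  1.2  -0.44]
278.1436704485663 [0.43231085 0.3662568  0.41031038]
[[330.98354736 162.3342744 ]
 [277.60521585 254.50270201]
 [381.95726588 258.3107943 ]]
```

View pics/w1.png

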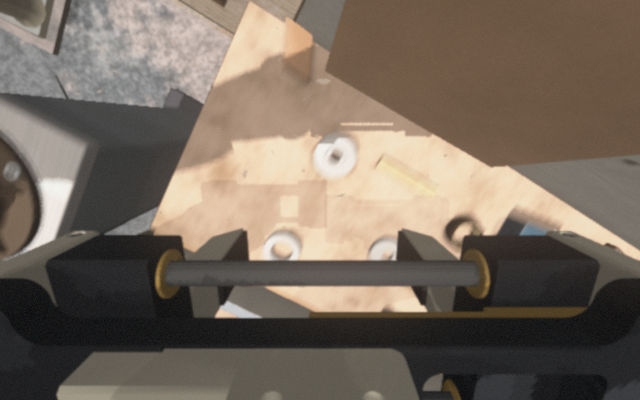

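The wrist view shows the roller at (335,157), spacer (283,246), disc (387,250) and tape (462,232). The arm still lagged a little when it was taken. I'll fit circles of known radius and height to the three parts.

```bash
cat >> h.py <<'E'
from scipy.ndimage import map_coordinates
from scipy.optimize import minimize
def fit(r,x,y,z,circ,span=.012):
    """circ: list of (radius, dz, sign) ; sign +1 = brighter inside. grid + simplex on edge contrast"""
    g=cv2.GaussianBlur(r["pixels"].astype(np.float32).mean(2),(0,0),.7); a=np.linspace(0,2*np.pi,72,endpoint=False)
    def cost(p):
        c=0
        for R,dz,sg in circ:
            v=[]
            for rr in (R-.0025,R+.0025):
                P=np.c_[p[0]+rr*np.cos(a),p[1]+rr*np.sin(a),np.full(72,z+dz)]; uv=proj(r,P)
                v.append(map_coordinates(g,[uv[:,1],uv[:,0]],order=1,mode="nearest"))
            c-=sg*np.median(v[0]-v[1])+sg*np.mean(v[0]-v[1])
        return c
    G=np.arange(-span,span+1e-9,.001); best=min(((cost((x+i,y+j)),x+i,y+j) for i in G for j in G))
    m=minimize(cost,best[1:],method="Nelder-Mead",options=dict(initial_simplex=[best[1:],(best[1]+.001,best[2]),(best[1],best[2]+.001)]))
    return m.x.round(4),round(-m.fun,1)
E
python3 - <<'E'
from h import *
w=viewer.read_camera("wrist"); np.savez("pics/w2.npz",**w); t=load("pics/top0.npz")
print(status.observe()["tool_pos"])
D={"roller":(.469,.327,0,[(.029,.03,1),(.008,.035,-1)]),"spacer":(.472,.1586,0,[(.029,.014,1),(.017,.014,-1)]),"disc":(.619,.2335,0,[(.0275,.0095,1),(.009,.01,-1)])}
for n,(x,y,z,c) in D.items():
    for k,r in (("w",w),("t",t)): print(n,k,fit(r,x,y,z,c))
print("nest hole t",fit(t,.4834,-.074,.014,[(.012,0,-1)],.006))
E
```

```text
[0.46530189 0.3093901  0.25210637]
roller w (array([0.4693, 0.3308]), np.float64(317.8))
roller t (array([0.4675, 0.3296]), np.float64(116.6))
spacer w (array([0.4737, 0.1612]), np.float64(82.5))
spacer t (array([0.4733, 0.1599]), np.float64(53.7))
disc w (array([0.6221, 0.2366]), np.float64(61.1))
disc t (array([0.6221, 0.2344]), np.float64(52.3))
nest hole t (array([ 0.4848, -0.0728]), np.float64(48.7))
```

Run:
```python
from h import *
R=down(np.radians(30.))
for z in (.12,.004): move([.4688,.3303,z],R)
```

```text
shift cm [ 1.56  1.37 13.22] turn [-0.001 -0.005  0.01 ]
shift cm [ 1.5   1.38 24.82] turn [-0.001 -0.005  0.01 ]
```

Call:
servo_tool(rows=[[[1.5, 1.4, 4, 0, 0, 0.01, -1], [1.5, 1.4, 8, 0, -0.005, 0.01, -1], [1.5, 1.4, 11, 0, -0.005, 0.01, -1], [1.5, 1.4, 13.2, 0, -0.005, 0.01, -1], [1.5, 1.4, 13.2, 0, -0.005, 0.01, -1], [1.5, 1.4, 13.2, 0, -0.005, 0.01, -1], [1.5, 1.4, 13.2, 0, -0.005, 0.01, -1]]])

```text
clock: 2.9
tool_pos: [0.4737, 0.3224, 0.1226]
tool_rot: [[-0.491, 0.871, 0.004], [0.871, 0.491, -0.003], [-0.005, 0.002, -1.0]]
force: [0.2, -0.5, -0.4]
gripper_width: 0.999
grasp_force: 0.0
```

Run:
```python
from h import *
w=viewer.read_camera("wrist");print(status.observe()["tool_pos"])
print(fit(w,.469,.330,0,[(.029,.03,1),(.008,.035,-1)]))
print(fit(w,.473,.160,0,[(.029,.014,1),(.017,.014,-1)]))
w=viewer.read_camera("wrist");s=status.observe();print(s["tool_pos"],s["joint_vel"].round(3))
print(fit(w,.469,.330,0,[(.029,.03,1),(.008,.035,-1)]))
move([.4685,.3305,.004],down(np.radians(30.)))
```

```text
[0.47378053 0.32244156 0.12274447]
(array([0.4698, 0.331 ]), np.float64(274.1))
(array([0.4735, 0.1617]), np.float64(96.7))
[0.47375091 0.32237425 0.12264667] [ 0.001  0.001  0.001  0.006  0.001 -0.004 -0.003]
(array([0.4696, 0.3309]), np.float64(274.4))
shift cm [ 1.02 -0.09 11.86] turn [ 0.002  0.005 -0.01 ]
```

Call:
servo_tool(rows=[[[0.98, -0.05, 4, 0, 0.005, -0.01, -1], [0.98, -0.05, 8, 0, 0.005, -0.01, -1], [0.98, -0.05, 10.5, 0, 0.005, -0.01, -1], [0.98, -0.05, 11.8, 0, 0.005, -0.01, -1], [0.98, -0.05, 11.8, 0, 0.005, -0.01, -1], [0.98, -0.05, 11.8, 0, 0.005, -0.01, 1], [0.98, -0.05, 11.8, 0, 0.005, -0.01, 1], [0.98, -0.05, 11.8, 0, 0.005, -0.01, 1], [0.98, -0.05, 11.8, 0, 0.005, -0.01, 1], [0.98, -0.05, 11.8, 0, 0.005, -0.01, 1], [0.98, -0.05, 11.8, 0, 0.005, -0.01, 1], [0.98, -0.05, 11.8, 0, 0.005, -0.01, 1]]], newtons=30)

```text
clock: 4.2
tool_pos: [0.4686, 0.3299, 0.0037]
tool_rot: [[-0.5, 0.866, 0.001], [0.866, 0.5, 0.0], [-0.0, 0.001, -1.0]]
force: [-0.1, 0.1, 6.2]
gripper_width: 0.624
grasp_force: 30.0
```

Run:
```python
from h import *
w=viewer.read_camera("wrist");s=status.observe();print(s["tool_pos"],s["force"].round(1),s["grasp_force"])
print(fit(w,.469,.330,0,[(.029,.03,1),(.008,.035,-1)]))
print(s["tool_rot"].round(4))
```

```text
[0.4686007  0.32989329 0.00369173] [ 1.1 -1.4  6.2] 30.00110350549221
(array([0.469 , 0.3289]), np.float64(124.7))
[[-5.001e-01  8.660e-01  1.000e-03]
 [ 8.660e-01  5.001e-01  4.000e-04]
 [-1.000e-04  1.100e-03 -1.000e+00]]
```

Call:
servo_tool(rows=[[[0, 0, -4, 0, 0, 0, 1], [0, 0, -9, 0, 0, 0, 1], [0, 0, -14, 0, 0, 0, 1], [-3, -1.6, -18, 0, 0, 0, 1], [-7, -3.7, -20, 0, 0, 0, 1], [-11, -5.8, -20, 0, 0, 0, 1], [-15, -7.9, -20, 0, 0, 0, 1], [-19, -10, -20, 0, 0, 0, 1], [-23, -12.1, -20, 0, 0, 0, 1], [-27, -14.2, -20, 0, 0, 0, 1], [-31, -16.3, -20, 0, 0, 0, 1], [-34, -18, -20, 0, 0, 0, 1], [-35.7, -18.8, -20, 0, 0, 0, 1], [-35.7, -18.8, -18, 0, 0, 0, 1], [-35.7, -18.8, -18, 0, 0, 0, 1], [-35.7, -18.8, -18, 0, 0, 0, 1], [-35.7, -18.8, -18, 0, 0, 0, 1]]])

```text
clock: 5.95
tool_pos: [0.484, -0.0727, 0.1836]
tool_rot: [[-0.502, 0.865, 0.0], [0.865, 0.502, 0.0], [0.0, 0.0, -1.0]]
force: [-0.6, 0.2, -2.6]
gripper_width: 0.622
grasp_force: 30.0
```

Run:
```python
from h import *
w=viewer.read_camera("wrist");np.savez("pics/w3.npz",**w)
s=status.observe();print(s["tool_pos"],s["force"].round(1),s["qpos"].round(2),s["joint_vel"].round(3),s["gripper_width"])
im=w["pixels"][:,:,::-1].copy()
c=np.array([.484,-.0735]);a=np.radians(30);R=np.array([[np.cos(a),-np.sin(a)],[np.sin(a),np.cos(a)]])
for sx in(1,-1):
  for sy in (1,-1):
    for q,z in((.0251,.076),(.0251,.014),(.06,.014)):
      p=c+R@(np.array([sx,sy])*q); u=proj(w,[*p,z])[0]; print(q,z,u.round(1)); cv2.circle(im,tuple(u.astype(int)),2,(0,0,255),-1)
cv2.imwrite("pics/w3.png",cv2.resize(im[40:400,120:520],None,fx=1.6,fy=1.6,interpolation=3))
```

```text
[ 0.4841991  -0.07275361  0.18375757] [ 0.6 -0.8 -3.7] [ 0.61  0.35 -0.72  1.91  0.28  0.98  0.29] [ 0.001 -0.001  0.001 -0.001  0.003 -0.003 -0.001] 0.617620464170244
0.0251 0.076 [347.2 173.7]
0.0251 0.014 [342.6 164.3]
0.06 0.014 [373.7 134. ]
0.0251 0.076 [345.9 222.6]
0.0251 0.014 [341.7 205.1]
0.06 0.014 [368.7 231.6]
0.0251 0.076 [295.2 173.6]
0.0251 0.014 [300.  164.2]
0.06 0.014 [269.  133.8]
0.0251 0.076 [296.4 222.5]
0.0251 0.014 [300.8 205. ]
0.06 0.014 [273.7 231.4]
```

View pics/w3.png

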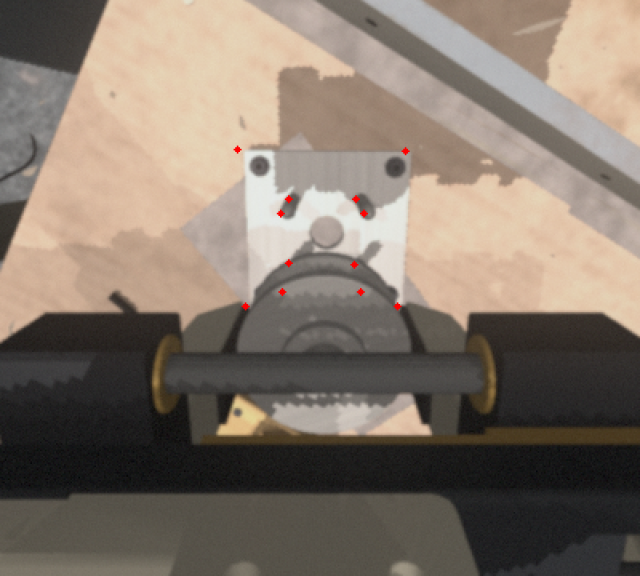

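The wrist view shows the held roller centred at u≈323 (full-image pixels). The plate's upper corners are at crop (246,152) and (411,152) and its hole at crop (327,231), a few pixels right of my predictions. I'll quantify the camera bias.

Run:
```python
from h import *
w=load("pics/w3.npz"); t=load("pics/top0.npz")
T=np.array([.4842,-.0728,.1838]); R=down(np.radians(29.9))
print("roller rim top pred",proj(w,[T+[0,0,.0263],T+[0,0,.0263]+R[:,1]*.029,T+[0,0,.0263]-R[:,1]*.029]).round(1))
print("hole w",fit(w,.487,-.0715,.014,[(.012,0,-1)],.008),fit(t,.4834,-.074,.014,[(.012,0,-1)],.006))
for rr in (.004,.005,.006):
  for sx,sy in((1,1),(-1,1),(1,-1),(-1,-1)):
    p=np.array([.4845,-.073])+R[:2,:2]@[0,0]+ .0485*(sx*R[:2,1]+sy*np.array([-R[1,1],R[0,1]]))
    print(rr,sx,sy,"w",fit(w,*(p+[.002,.002]),.019,[(rr,0,-1)],.008) if sy>0 else "", "t",fit(t,*p,.019,[(rr,0,-1)],.008))
# roller horizontal profile
g=w["pixels"].mean(2); print(g[255,258:285].round(0)); print(g[255,365:392].round(0))
```

```text
roller rim top pred [[321.7 265.4]
 [376.9 265.6]
 [266.4 265.2]]
hole w (array([ 0.4868, -0.0715]), np.float64(90.3)) (array([ 0.4848, -0.0728]), np.float64(48.7))
0.004 1 1 w (array([ 0.4995, -0.005 ]), np.float64(104.5)) t (array([ 0.5015, -0.0047]), np.float64(90.5))
0.004 -1 1 w (array([ 0.4207, -0.0488]), np.float64(159.4)) t (array([ 0.4175, -0.054 ]), np.float64(91.9))
0.004 1 -1 w  t (array([ 0.5502, -0.0904]), np.float64(90.8))
0.004 -1 -1 w  t (array([ 0.4659, -0.1382]), np.float64(92.7))
0.005 1 1 w (array([ 0.5011, -0.0062]), np.float64(119.5)) t (array([ 0.5025, -0.0055]), np.float64(98.6))
0.005 -1 1 w (array([ 0.4209, -0.0507]), np.float64(188.2)) t (array([ 0.4176, -0.0536]), np.float64(102.8))
0.005 1 -1 w  t (array([ 0.5501, -0.09  ]), np.float64(99.6))
0.005 -1 -1 w  t (array([ 0.4659, -0.1381]), np.float64(99.9))
0.006 1 1 w (array([ 0.5035, -0.0057]), np.float64(145.4)) t (array([ 0.5025, -0.0062]), np.float64(99.8))
0.006 -1 1 w (array([ 0.4204, -0.0527]), np.float64(226.0)) t (array([ 0.4179, -0.0532]), np.float64(105.9))
0.006 1 -1 w  t (array([ 0.5504, -0.09  ]), np.float64(100.3))
0.006 -1 -1 w  t (array([ 0.4656, -0.1385]), np.float64(100.8))
[ 78.  68.  51.  45.  36.  35.  39.  32.  39.  54.  75.  96.  98. 100.
 101.  99.  99.  99. 100.  98.  99.  98.  98.  99.  99.  94.  96.]
[95. 95. 98. 96. 95. 97. 96. 98. 97. 99. 94. 80. 51. 38. 38. 38. 40. 39.
 41. 49. 64. 78. 83. 84. 83. 85. 85.]
```

Call:
servo_tool(rows=[[[0, 0.16, 3, 0, 0, 0, 1], [0, 0.16, 7, 0, 0, 0, 1], [0, 0.16, 9.5, 0, 0, 0, 1], [0, 0.16, 9.5, 0, 0, 0, 1], [0, 0.16, 9.5, 0, 0, 0, 1], [0, 0.16, 10.2, 0, 0, 0, 1], [0, 0.16, 10.6, 0, 0, 0, 1], [0, 0.16, 11.0, 0, 0, 0, 1], [0, 0.16, 11.4, 0, 0, 0, 1], [0, 0.16, 11.8, 0, 0, 0, 1], [0, 0.16, 11.8, 0, 0, 0, 1]]])

```text
clock: 7.1
tool_pos: [0.4849, -0.0728, 0.0646]
tool_rot: [[-0.5, 0.866, -0.001], [0.866, 0.5, 0.0], [0.0, -0.001, -1.0]]
force: [-0.7, -0.6, -2.0]
gripper_width: 0.622
grasp_force: 30.0
```

Run:
```python
from h import *
s=status.observe();print(s["tool_pos"],s["tool_rot"].T@s["force"],s["torque"].round(2),s["gripper_width"],s["grasp_force"])
```

```text
[ 0.48492339 -0.07276217  0.06462654] [-0.12539766 -0.92884117  2.02857133] [-0.06 -0.13 -0.02] 0.6215636353785149 29.99851606786251
```

Call:
servo_tool(rows=[[[0, 0, 0.8, 0, 0, 0, 1], [0, 0, 1.6, 0, 0, 0, 1], [0, 0, 2.4, 0, 0, 0, 1], [0, 0, 3.2, 0, 0, 0, 1], [0, 0, 4.0, 0, 0, 0, 1], [0, 0, 4.5, 0, 0, 0, 1], [0, 0, 4.5, 0, 0, 0, 1]]])

```text
clock: 7.8
tool_pos: [0.4849, -0.0726, 0.0193]
tool_rot: [[-0.5, 0.866, -0.001], [0.866, 0.5, 0.0], [0.001, -0.001, -1.0]]
force: [-0.4, 1.1, -3.8]
gripper_width: 0.624
grasp_force: 30.0
```

Call:
servo_tool(rows=[[[0, 0, 0.16, 0, 0, 0, 1], [0, 0, 0.16, 0, 0, 0, 1], [0, 0, 0.16, 0, 0, 0, -0.7], [0, 0, 0.16, 0, 0, 0, -0.7], [0, 0, 0.16, 0, 0, 0, -0.7], [0, 0, 0.1, 0, 0, 0, -0.7], [0, 0, -4, 0, 0, 0, -0.7], [0, 0, -9, 0, 0, 0, -0.7], [0, 0, -14, 0, 0, 0, -0.7], [2, 1, -18, 0, 0, 0, -1], [6, 3, -18, 0, 0, 0, -1], [10.2, 5.2, -18, 0, 0, 0, -1], [14.5, 7.4, -18, 0, 0, 0, -1], [18.5, 9.5, -17, 0, 0, 0, -1], [20.8, 10.7, -14, 0, 0, 0, -1], [20.8, 10.7, -10, 0, 0, 0, -1], [20.8, 10.7, -10, 0, 0, 0, -1], [20.8, 10.7, -10, 0, 0, 0, -1], [20.8, 10.7, -10, 0, 0, 0, -1]]])

```text
clock: 9.7
tool_pos: [0.4749, 0.1607, 0.1218]
tool_rot: [[-0.499, 0.866, 0.002], [0.866, 0.499, 0.0], [-0.001, 0.002, -1.0]]
force: [0.3, 0.2, 0.3]
gripper_width: 0.996
grasp_force: 0.0
```

Run:
```python
from h import *
t=viewer.read_camera("top");np.savez("pics/t1.npz",**t);w=viewer.read_camera("wrist");np.savez("pics/w4.npz",**w)
s=status.observe();print(s["tool_pos"],s["joint_vel"].round(3),s["force"])
for k in(w,t): print(fit(k,.473,.161,0,[(.029,.014,1),(.017,.014,-1)]))
print("roller in nest",fit(t,.4845,-.0724,.014,[(.029,.03,1),(.008,.035,-1)]))
move([.4734,.1605,.003],down(np.radians(30.)))
```

```text
[0.47506619 0.16062406 0.12182076] [-0.003  0.004  0.002  0.008  0.005 -0.008 -0.005] [-0.85244889  1.01149009  0.55529001]
(array([0.4743, 0.1596]), np.float64(182.0))
(array([0.4807, 0.1719]), np.float64(1.9))
roller in nest (array([ 0.4853, -0.0736]), np.float64(84.1))
shift cm [ 0.08 -0.18 11.88] turn [ 0.003  0.001 -0.001]
```

Call:
servo_tool(rows=[[[0.03, -0.1, 4, 0, 0, 0, -1], [0.03, -0.1, 8, 0, 0, 0, -1], [0.03, -0.1, 11, 0, 0, 0, -1], [0.03, -0.1, 11.95, 0, 0, 0, -1], [0.03, -0.1, 11.95, 0, 0, 0, -0.5], [0.03, -0.1, 11.95, 0, 0, 0, 1], [0.03, -0.1, 11.95, 0, 0, 0, 1], [0.03, -0.1, 11.95, 0, 0, 0, 1], [0.03, -0.1, 11.95, 0, 0, 0, 1], [0.03, -0.1, 11.95, 0, 0, 0, 1], [0.03, -0.1, 11.95, 0, 0, 0, 1], [0.03, -0.1, 11.95, 0, 0, 0, 1]]], newtons=30)

```text
clock: 11.0
tool_pos: [0.4733, 0.1606, 0.0011]
tool_rot: [[-0.5, 0.866, 0.001], [0.866, 0.5, -0.0], [-0.001, 0.001, -1.0]]
force: [-0.5, -1.7, 6.6]
gripper_width: 0.622
grasp_force: 30.0
```

Run:
```python
from h import *
w=viewer.read_camera("wrist");np.savez("pics/w5.npz",**w)
s=status.observe();print(s["tool_pos"],s["force"],s["gripper_width"],s["grasp_force"])
f=fit(w,.474,.160,0,[(.029,.014,1),(.017,.014,-1)])[0];print(f, s["tool_rot"][:2,:2].T@(f-s["tool_pos"][:2]))
move([.4853,-.0723,.2],down(np.radians(29.7)))
```

```text
[0.47329395 0.16064987 0.00111417] [ 0.09090244 -1.75368678  6.25136568] 0.6193417780311999 30.001194030046463
[0.4743 0.1593] [-0.00167207  0.00019611]
shift cm [-20.78 -10.6  -19.89] turn [0.001 0.001 0.005]
```

Call:
servo_tool(rows=[[[0, 0, -4, 0, 0, 0, 1], [0, 0, -9, 0, 0, 0, 1], [0, 0, -14, 0, 0, 0, 1], [-2, -1, -18, 0, 0, 0, 1], [-6, -3.1, -18, 0, 0, 0, 1], [-10, -5.2, -18, 0, 0, 0, 1], [-14, -7.2, -18, 0, 0, 0, 1], [-18, -9.3, -18, 0, 0, 0, 1], [-20.72, -10.66, -16, 0, 0, 0, 1], [-20.72, -10.66, -12, 0, 0, 0, 1], [-20.72, -10.66, -9, 0, 0, 0, 1], [-20.72, -10.66, -8.6, 0, 0, 0, 1], [-20.72, -10.66, -8.6, 0, 0, 0, 1], [-20.72, -10.66, -8.6, 0, 0, 0, 1], [-20.72, -10.66, -8.6, 0, 0, 0, 1]]])

```text
clock: 12.55
tool_pos: [0.4853, -0.0718, 0.0881]
tool_rot: [[-0.501, 0.866, 0.003], [0.866, 0.501, -0.0], [-0.002, 0.002, -1.0]]
force: [-0.8, 0.6, -1.8]
gripper_width: 0.62
grasp_force: 30.0
```

Run:
```python
from h import *
s=status.observe();print(s["tool_pos"],s["force"].round(1),s["joint_vel"].round(3))
move([.4846,-.0721,.065],None)
```

```text
[ 0.48532388 -0.07182019  0.08812778] [-0.8  0.6 -1.8] [ 0.001  0.     0.003  0.005  0.002 -0.004 -0.004]
shift cm [ 0.02 -0.08  2.31] turn [0. 0. 0.]
```

Call:
servo_tool(rows=[[[0, -0.06, 0.8, 0, -0.002, 0, 1], [0, -0.06, 1.2, 0, -0.002, 0, 1], [0, -0.06, 1.6, 0, -0.002, 0, 1], [0, -0.06, 2.0, 0, -0.002, 0, 1], [0, -0.06, 2.4, 0, -0.002, 0, 1], [0, -0.06, 2.4, 0, -0.002, 0, 1]]])

```text
clock: 13.15
tool_pos: [0.4841, -0.0724, 0.0623]
tool_rot: [[-0.5, 0.866, 0.001], [0.866, 0.5, -0.002], [-0.002, 0.0, -1.0]]
force: [2.4, -0.8, -2.4]
gripper_width: 0.624
grasp_force: 30.0
```

Call:
servo_tool(rows=[[[0, 0, 0.5, 0, 0, 0, 1], [0, 0, 1.0, 0, 0, 0, 1], [0, 0, 1.4, 0, 0, 0, 1], [0, 0, 1.6, 0, 0, 0, 1], [0, 0, 1.65, 0, 0, 0, 1]]])

```text
clock: 13.65
tool_pos: [0.4841, -0.0724, 0.046]
tool_rot: [[-0.5, 0.866, 0.002], [0.866, 0.5, -0.002], [-0.002, 0.0, -1.0]]
force: [2.6, -1.0, 0.6]
gripper_width: 0.619
grasp_force: 30.0
```

Call:
servo_tool(rows=[[[0, 0, 0.1, 0, 0, 0, 1], [0, 0, 0.1, 0, 0, 0, -0.7], [0, 0, 0.1, 0, 0, 0, -0.7], [0, 0, 0.1, 0, 0, 0, -0.7], [0, 0, 0.1, 0, 0, 0, -0.7], [0, 0, -4, 0, 0, 0, -0.7], [0, 0, -9, 0, 0, 0, -0.7], [1, 1.4, -14, 0, 0, 0, -1], [4, 5.5, -15.5, 0, 0, 0, -1], [7, 9.5, -15.5, 0, 0, 0, -1], [10, 13.7, -15.5, 0, 0, 0, -1], [13, 17.8, -15.5, 0, 0, 0, -1], [16, 22, -15.5, 0, 0, 0, -1], [19, 26, -14, 0, 0, 0, -1], [19.8, 27.3, -11, 0, 0, 0, -1], [19.8, 27.3, -7.5, 0, 0, 0, -1], [19.8, 27.3, -7.5, 0, 0, 0, -1], [19.8, 27.3, -7.5, 0, 0, 0, -1], [19.8, 27.3, -7.5, 0, 0, 0, -1]]])

```text
clock: 15.55
tool_pos: [0.6219, 0.2355, 0.1228]
tool_rot: [[-0.499, 0.866, 0.003], [0.866, 0.499, -0.001], [-0.002, 0.002, -1.0]]
force: [0.0, -0.1, 0.2]
gripper_width: 0.996
grasp_force: 0.0
```

Run:
```python
from h import *
t=viewer.read_camera("top");np.savez("pics/t2.npz",**t);w=viewer.read_camera("wrist");np.savez("pics/w6.npz",**w)
s=status.observe();print(s["tool_pos"],s["joint_vel"].round(3),s["force"])
print(fit(w,.622,.235,0,[(.0275,.0095,1),(.009,.01,-1)]))
for z in (.044,.052): print("spacer in nest",fit(t,.4845,-.0724,z,[(.029,.014,1)]))
move([.622,.2355,.002],down(np.radians(30.)))
```

```text
[0.62199309 0.23551811 0.12301255] [-0.001  0.003  0.002  0.005  0.003 -0.006 -0.003] [-0.12562469  0.02328104  0.9841094 ]
(array([0.6233, 0.2341]), np.float64(198.5))
spacer in nest (array([ 0.4883, -0.0508]), np.float64(2.3))
spacer in nest (array([ 0.4866, -0.0496]), np.float64(2.2))
shift cm [ 0.03 -0.04 12.1 ] turn [ 0.003  0.003 -0.001]
```

Call:
servo_tool(rows=[[[-0.17, 0, 4, 0, 0.002, 0, -1], [-0.17, 0, 8, 0, 0.002, 0, -1], [-0.17, 0, 11, 0, 0.002, 0, -1], [-0.17, 0, 12.05, 0, 0.002, 0, -1], [-0.17, 0, 12.05, 0, 0.002, 0, -0.5], [-0.17, 0, 12.05, 0, 0.002, 0, 1], [-0.17, 0, 12.05, 0, 0.002, 0, 1], [-0.17, 0, 12.05, 0, 0.002, 0, 1], [-0.17, 0, 12.05, 0, 0.002, 0, 1], [-0.17, 0, 12.05, 0, 0.002, 0, 1], [-0.17, 0, 12.05, 0, 0.002, 0, 1], [-0.17, 0, 12.05, 0, 0.002, 0, 1]]], newtons=30)

```text
clock: 16.85
tool_pos: [0.6223, 0.2342, 0.0008]
tool_rot: [[-0.5, 0.866, 0.001], [0.866, 0.5, 0.0], [-0.0, 0.001, -1.0]]
force: [-0.2, -1.2, 5.8]
gripper_width: 0.616
grasp_force: 30.0
```

Run:
```python
from h import *
w=viewer.read_camera("wrist");t=viewer.read_camera("top");np.savez("pics/t3.npz",**t)
s=status.observe();print(s["tool_pos"],s["force"],s["gripper_width"],s["grasp_force"])
f=fit(w,.6228,.2345,0,[(.0275,.0095,1),(.009,.01,-1)])[0];print(f, s["tool_rot"][:2,:2].T@(f-s["tool_pos"][:2]))
move([.4845,-.0723,.2],down(np.radians(29.7)))
im=t["pixels"][:,:,::-1]; cv2.imwrite("pics/t3.png",np.hstack([cv2.resize(im[170:270,290:390],(560,560),interpolation=3)]))
```

```text
[0.62234832 0.2341473  0.00079   ] [ 0.56080508 -0.29494646  6.30333772] 0.6217005753559934 30.001229345798492
[0.6386 0.2253] [-0.01579023  0.00964677]
shift cm [-19.65 -27.25 -19.94] turn [0.001 0.    0.005]
```

View pics/t3.png

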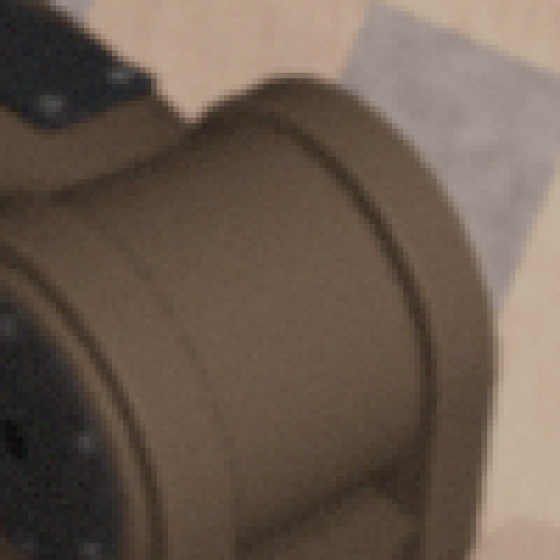

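The arm hides the nest in this top view. I'll look with the wrist camera at the hover.

Call:
servo_tool(rows=[[[0, 0, -4, 0, 0, 0, 1], [0, 0, -9, 0, 0, 0, 1], [0, 0, -14, 0, 0, 0, 1], [-2, -2.8, -18, 0, 0, 0, 1], [-5, -6.9, -18, 0, 0, 0, 1], [-8, -11, -18, 0, 0, 0, 1], [-11, -15.2, -18, 0, 0, 0, 1], [-14, -19.4, -18, 0, 0, 0, 1], [-17, -23.5, -18, 0, 0, 0, 1], [-19.66, -27.26, -18, 0, 0, 0, 1], [-19.66, -27.26, -18, 0, 0, 0, 1], [-19.66, -27.26, -18, 0, 0, 0, 1], [-19.66, -27.26, -18, 0, 0, 0, 1]]])

```text
clock: 18.25
tool_pos: [0.4847, -0.0713, 0.1804]
tool_rot: [[-0.501, 0.865, 0.001], [0.865, 0.501, 0.001], [0.0, 0.001, -1.0]]
force: [1.2, 0.0, -1.4]
gripper_width: 0.614
grasp_force: 30.0
```

Run:
```python
from h import *
w=viewer.read_camera("wrist");np.savez("pics/w7.npz",**w)
s=status.observe();print(s["tool_pos"],s["force"].round(1),s["joint_vel"].round(3))
im=w["pixels"][:,:,::-1]; cv2.imwrite("pics/w7.png",cv2.resize(im[90:330,210:440],None,fx=2.5,fy=2.5,interpolation=3))
move([.4845,-.0724,.092],down(np.radians(29.8)))
```

```text
[ 0.48483546 -0.07076137  0.18036566] [ 0.7  0.4 -1. ] [-0.014  0.003 -0.001 -0.003  0.002  0.001  0.002]
shift cm [-0.13 -0.12  8.84] turn [ 0.001 -0.001  0.006]
```

View pics/w7.png

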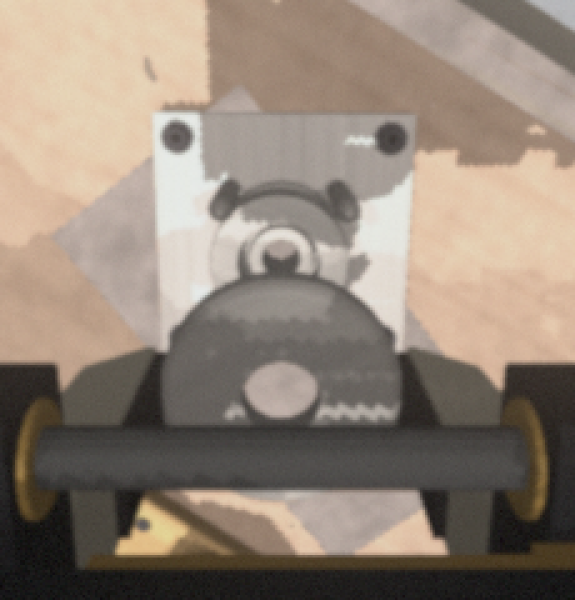

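The wrist view shows the spacer round the boss between the pins (crop ≈(280,250)), with the disc held level and in line with the stack. I'll lower the disc.

Call:
servo_tool(rows=[[[-0.1, -0.1, 4, 0, 0, 0, 1], [-0.1, -0.1, 7, 0, 0, 0, 1], [-0.1, -0.1, 8.8, 0, 0, 0, 1], [-0.1, -0.1, 8.8, 0, 0, 0, 1], [-0.1, -0.1, 8.8, 0, 0, 0, 1], [-0.1, -0.1, 8.8, 0, 0, 0, 1]]])

```text
clock: 18.9
tool_pos: [0.485, -0.073, 0.0934]
tool_rot: [[-0.501, 0.865, 0.002], [0.865, 0.501, 0.0], [-0.001, 0.002, -1.0]]
force: [-0.6, 0.1, -0.8]
gripper_width: 0.616
grasp_force: 30.0
```

Call:
servo_tool(rows=[[[0, 0, 0.8, 0, 0, 0, 1], [0, 0, 1.3, 0, 0, 0, 1], [0, 0, 1.7, 0, 0, 0, 1], [0, 0, 2.1, 0, 0, 0, 1], [0, 0, 2.5, 0, 0, 0, 1], [0, 0, 2.9, 0, 0, 0, 1], [0, 0, 3.25, 0, 0, 0, 1], [0, 0, 3.3, 0, 0, 0, 1]]])

```text
clock: 19.7
tool_pos: [0.4844, -0.0739, 0.0591]
tool_rot: [[-0.5, 0.866, 0.001], [0.866, 0.5, 0.0], [-0.0, 0.001, -1.0]]
force: [2.3, -1.3, 0.0]
gripper_width: 0.616
grasp_force: 30.0
```

Call:
servo_tool(rows=[[[0, 0, 0.08, 0, 0, 0, 1], [0, 0, 0.08, 0, 0, 0, -0.7], [0, 0, 0.08, 0, 0, 0, -0.7], [0, 0, 0.08, 0, 0, 0, -0.7], [0, 0, 0.08, 0, 0, 0, -0.7], [0, 0, -4, 0, 0, 0, -0.7], [0, 0, -9, 0, 0, 0, -0.7], [0, 0, -14, 0, 0, 0, -1], [0, 0, -18, 0, 0, 0, -1], [0, 0, -18, 0, 0, 0, -1], [0, 0, -18, 0, 0, 0, -1]]])

```text
clock: 20.8
tool_pos: [0.4841, -0.0741, 0.2399]
tool_rot: [[-0.5, 0.866, 0.002], [0.866, 0.5, -0.001], [-0.002, 0.001, -1.0]]
force: [-0.1, -0.2, -0.5]
gripper_width: 1.001
grasp_force: 0.0
```

Run:
```python
from h import *
w=viewer.read_camera("wrist");np.savez("pics/w8.npz",**w)
s=status.observe();print(s["tool_pos"])
print("disc",fit(w,.4855,-.072,.068,[(.0265,0,1),(.009,0,-1)]))
t=load("pics/top0.npz");d=load("pics/side0.npz")
def tri(a,b):
    A=[];B=[]
    for r,uv in((t,a),(d,b)):
        P=r["camera_matrix"]@r["extrinsics"][:3]
        for k in(0,1): q=uv[k]*P[2]-P[k]; A.append(q[:3]);B.append(-q[3])
    x,res,*_=np.linalg.lstsq(np.array(A),np.array(B),rcond=None); return x.round(4), (proj(t,x)[0]-a).round(1),(proj(d,x)[0]-b).round(1)
# mosaic -> px : side crop scale 3
S=lambda x,y:(265+(x-270)/3,190+(y-300)/3); T=lambda x,y:(390+x/4,160+(y-300)/4)
print("long head",tri(T(117,356),S(543,411)),"long mouth",ray(t,T(101,443),.055))
print("short head",tri(T(195,412),S(511,477)),"mouth",ray(t,T(187,455),.055))
print("board front",ray(t,T(41,567),.016),ray(t,T(198,583),.016))
print("saw pts",tri((455,148),(470,280)),ray(t,(455,148),.2))
G=t["pixels"][:,:,::-1][60:240,380:540];H=d["pixels"][:,:,::-1][120:300,260:520]
H=cv2.resize(H,None,fx=1.6,fy=1.6,interpolation=3);G=cv2.resize(G,None,fx=2.2,fy=2.2,interpolation=3)
M=np.zeros((400,800,3),np.uint8);M[:G.shape[0],:G.shape[1]]=G;M[:H.shape[0],360:360+H.shape[1]]=H;cv2.imwrite("pics/saw.png",M)
```

```text
[ 0.483364   -0.07416962  0.23876818]
disc (array([ 0.4845, -0.0732]), np.float64(263.2))
long head (array([ 0.6183, -0.2708,  0.0983]), array([ 0. , -0.2]), array([-0.3,  0.1])) long mouth [ 0.56668989 -0.26770058  0.055     ]
short head (array([ 0.586 , -0.3275,  0.0745]), array([ 0. , -0.4]), array([-0.7,  0.1])) mouth [ 0.55877531 -0.3260297   0.055     ]
board front [ 0.48587392 -0.23186036  0.016     ] [ 0.4753905  -0.34055023  0.016     ]
saw pts (array([ 0.766 , -0.4089,  0.0212]), array([  5.2, -18.6]), array([-35.8,   8.5])) [ 0.66109298 -0.33801536  0.2       ]
```

View pics/saw.png

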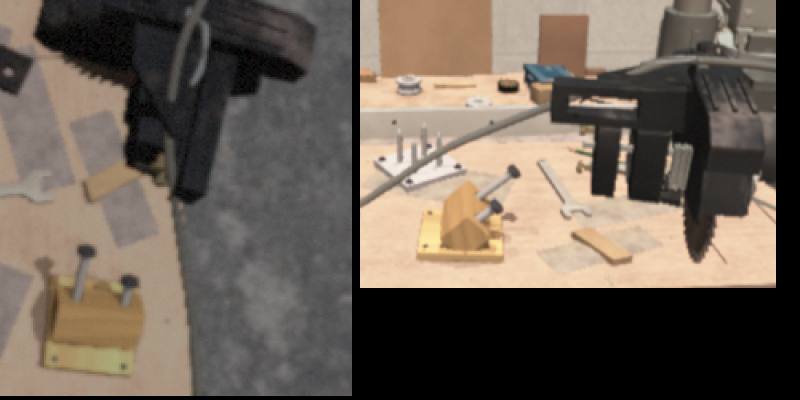

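The crops show the long bolt in the left bore and the short bolt beside it, with the saw's handle frame beyond and a cable to the right. Before picking up the bolt I'll test in free air whether the tilted end pose (about 47°) is reachable over the nest, and triangulate the handle and cable.

Call:
servo_tool(rows=[[[0, 0, 0, 0, -0.12, 0, -1], [0, 0, 0, 0, -0.25, 0, -1], [0, 0, 0, 0, -0.38, 0, -1], [0, 0, 0, 0, -0.5, 0, -1], [0, 0, 0, 0, -0.62, 0, -1], [0, 0, 0, 0, -0.72, 0, -1], [0, 0, 0, 0, -0.82, 0, -1], [0, 0, 0, 0, -0.82, 0, -1], [0, 0, 0, 0, -0.82, 0, -1], [0, 0, 0, 0, -0.82, 0, -1], [0, 0, 0, 0, -0.82, 0, -1]]])

```text
clock: 21.95
tool_pos: [0.484, -0.0749, 0.2396]
tool_rot: [[-0.34, 0.867, 0.364], [0.592, 0.498, -0.633], [-0.73, 0.001, -0.683]]
force: [0.0, 0.0, -0.3]
gripper_width: 1.004
grasp_force: 0.0
```

Run:
```python
from h import *
s=status.observe();print(s["tool_pos"],s["qpos"].round(2));print(s["tool_rot"].round(3))
t=load("pics/top0.npz");d=load("pics/side0.npz")
def tri(a,b):
    A=[];B=[]
    for r,uv in((t,a),(d,b)):
        P=r["camera_matrix"]@r["extrinsics"][:3]
        for k in(0,1): q=uv[k]*P[2]-P[k]; A.append(q[:3]);B.append(-q[3])
    x=np.linalg.lstsq(np.array(A),np.array(B),rcond=None)[0]; return x.round(3), (proj(t,x)[0]-a).round(1),(proj(d,x)[0]-b).round(1)
print("handle",tri((468,151),(381,183)))
# cable: for a top pixel, walk along height and show side pixel
for uv in((470,260),(472,285)):
  for z in(.1,.2,.3,.4): p=ray(t,uv,z);print(uv,p.round(3),proj(d,p)[0].round(0))
```

```text
[ 0.4839687  -0.07492954  0.23957687] [ 0.08  0.28 -0.76  2.21  1.1   1.23 -0.82]
[[-0.34   0.867  0.364]
 [ 0.592  0.498 -0.633]
 [-0.73   0.001 -0.683]]
handle (array([ 0.645, -0.357,  0.24 ]), array([ 0.1, -1.1]), array([-1.8,  0.5]))
(470, 260) [ 0.392 -0.394  0.1  ] [252. 259.]
(470, 260) [ 0.388 -0.362  0.2  ] [248. 206.]
(470, 260) [ 0.384 -0.33   0.3  ] [245. 152.]
(470, 260) [ 0.38  -0.298  0.4  ] [241.  96.]
(472, 285) [ 0.329 -0.397  0.1  ] [220. 260.]
(472, 285) [ 0.33  -0.364  0.2  ] [218. 207.]
(472, 285) [ 0.331 -0.332  0.3  ] [216. 153.]
(472, 285) [ 0.332 -0.299  0.4  ] [215.  97.]
```

```bash
cat >> h.py <<'E'
def bolt_pose(G,el,az,beta,th=0.):
    """tool rotation & TCP gripping bolt axis (elevation el, azimuth az) at G; beta: roll about the bolt; th: extra turn of tool about its y"""
    u=np.array([np.cos(el)*np.cos(az),np.cos(el)*np.sin(az),np.sin(el)])
    y=np.array([-np.sin(az),np.cos(az),0]); z=np.array([0,0,-1.])
    R=Ro.from_rotvec(beta*u).as_matrix()@np.c_[np.cross(y,z),y,z]@Ro.from_rotvec([0,th,0]).as_matrix()
    return u,R,np.array(G)+R[:,2]*robot.grip_point_offset
E
python3 - <<'E'
from h import *
u,R,p=bolt_pose([.6015,-.2695,.0840],np.radians(41.5),np.radians(-4.5),-.4)
print(u.round(3),R.round(3),p.round(4))
for b in(.09,): move(p-R[:,2]*b,R)
E
```

```text
[ 0.747 -0.059  0.663] [[-0.942  0.33  -0.062]
 [ 0.333  0.898 -0.288]
 [-0.039 -0.292 -0.956]] [ 0.6003 -0.2749  0.066 ]
shift cm [-8.06  1.9  21.44] turn [-0.031  0.638 -0.761]
```

Call:
servo_tool(rows=[[[-1, 0.2, 2, 0, 0.08, -0.1, 0.22], [-2, 0.5, 5, 0, 0.17, -0.2, 0.22], [-3, 0.7, 8, -0.01, 0.25, -0.3, 0.22], [-4, 1, 11, -0.02, 0.34, -0.4, 0.22], [-5, 1.2, 14, -0.02, 0.42, -0.5, 0.22], [-6, 1.5, 17, -0.03, 0.5, -0.6, 0.22], [-7, 1.7, 20, -0.03, 0.59, -0.7, 0.22], [-8, 1.9, 21.4, -0.03, 0.638, -0.761, 0.22], [-8, 1.9, 21.4, -0.03, 0.638, -0.761, 0.22], [-8, 1.9, 21.4, -0.03, 0.638, -0.761, 0.22], [-8, 1.9, 21.4, -0.03, 0.638, -0.761, 0.22], [-8, 1.9, 21.4, -0.03, 0.638, -0.761, 0.22]]])

```text
clock: 23.15
tool_pos: [0.6056, -0.2463, 0.1527]
tool_rot: [[-0.943, 0.327, -0.06], [0.33, 0.898, -0.29], [-0.041, -0.293, -0.955]]
force: [0.2, 0.7, -0.5]
gripper_width: 0.389
grasp_force: 0.0
```

Run:
```python
from h import *
w=viewer.read_camera("wrist");np.savez("pics/w9.npz",**w)
s=status.observe();print(s["tool_pos"],s["force"].round(1),s["gripper_width"],s["qpos"].round(2));print(s["tool_rot"].round(3))
im=w["pixels"][:,:,::-1].copy()
m=np.array([.5675,-.267,.055]);u=np.array([.747,-.059,.663])
for k in(0,.03,.06): q=proj(w,m+k*u)[0];print(q.round(1));cv2.circle(im,tuple(q.round().astype(int)),1,(0,0,255),-1)
cv2.imwrite("pics/w9.png",cv2.resize(im[130:370,160:480],None,fx=2.5,fy=2.5,interpolation=3))
```

```text
[ 0.60565498 -0.24629826  0.15268801] [ 0.4 -0.7  0.3] 0.38929560111313094 [ 0.59  0.66 -0.73  1.59  0.76  1.23  0.85]
[[-0.943  0.327 -0.06 ]
 [ 0.33   0.898 -0.29 ]
 [-0.041 -0.293 -0.955]]
[319.4 165.4]
[319.2 194.1]
[318.9 225.9]
```

View pics/w9.png

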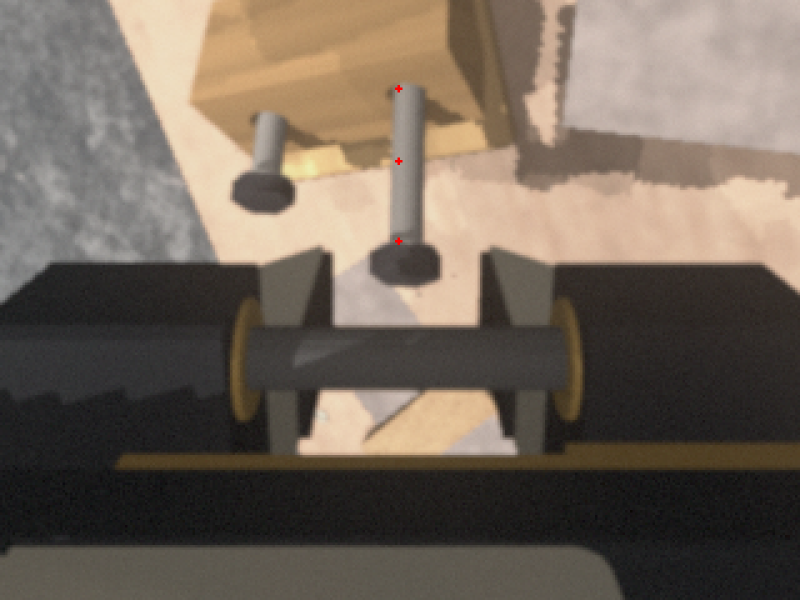

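The wrist view shows the long bolt's shank at crop u≈408, midway between the fingers (330 and 480), head at (405,262), and the short bolt clear on the left at (263,190). I'll go down along the tool axis and grip.

Call:
servo_tool(rows=[[[0, 0.15, 3, 0, 0, 0, 0.22], [0, 0.15, 6, 0, 0, 0, 0.22], [0, 0.15, 8, 0, 0, 0, 0.22], [0, 0.15, 9, 0, 0, 0, 0.22], [0, 0.15, 9, 0, 0, 0, 0.22], [0, 0.15, 9, 0, 0, 0, 1], [0, 0.15, 9, 0, 0, 0, 1], [0, 0.15, 9, 0, 0, 0, 1], [0, 0.15, 9, 0, 0, 0, 1], [0, 0.15, 9, 0, 0, 0, 1], [0, 0.15, 9, 0, 0, 0, 1]]], newtons=50)

```text
clock: 24.3
tool_pos: [0.6014, -0.2717, 0.066]
tool_rot: [[-0.943, 0.328, -0.06], [0.331, 0.898, -0.29], [-0.041, -0.293, -0.955]]
force: [0.6, 0.6, 4.4]
gripper_width: 0.114
grasp_force: 49.7
```

Run:
```python
from h import *
s=status.observe();R=s["tool_rot"];print(s["tool_pos"],s["force"].round(1),s["gripper_width"]*92)
u=np.array([.747,-.059,.663]);p=s["tool_pos"]
move(p+.046*u);move(p+.046*u+[-.02,.03,.06]);move(p+.046*u+[-.05,.06,.12])
```

```text
[ 0.60143536 -0.27172059  0.06598186] [0.6 0.6 4.4] 10.480449879631784
shift cm [-3.45 -0.01 -3.04] turn [0. 0. 0.]
shift cm [-0.82  0.27 -9.52] turn [0. 0. 0.]
shift cm [  2.76   0.22 -15.94] turn [0. 0. 0.]
```

Call:
servo_tool(rows=[[[-0.4, 0, -0.35, 0, 0, 0, 1], [-1, 0, -0.9, 0, 0, 0, 1], [-1.7, 0, -1.5, 0, 0, 0, 1], [-2.4, 0, -2.1, 0, 0, 0, 1], [-3.0, 0, -2.65, 0, 0, 0, 1], [-3.45, 0, -3.04, 0, 0, 0, 1], [-3.6, 0, -3.2, 0, 0, 0, 1], [-3.6, 0, -3.2, 0, 0, 0, 1]]])

```text
clock: 25.1
tool_pos: [0.6371, -0.2744, 0.0975]
tool_rot: [[-0.943, 0.328, -0.061], [0.331, 0.898, -0.289], [-0.04, -0.293, -0.955]]
force: [0.8, -0.5, -1.6]
gripper_width: 0.117
grasp_force: 49.8
```

Call:
servo_tool(rows=[[[0.5, 0.1, -1.5, 0, 0, 0, 1], [1.2, 0.2, -3.2, 0, 0, 0, 1], [2.6, 0.3, -6.4, 0, 0, 0, 1], [4.4, 0.3, -9.6, 0, 0, 0, 1], [6.2, 0.2, -12.9, 0, 0, 0, 1], [6.2, 0.2, -12.9, 0, 0, 0, 1], [6.2, 0.2, -12.9, 0, 0, 0, 1], [6.2, 0.2, -12.9, 0, 0, 0, 1]]])

```text
clock: 25.9
tool_pos: [0.5865, -0.2153, 0.2174]
tool_rot: [[-0.943, 0.328, -0.062], [0.331, 0.898, -0.29], [-0.039, -0.294, -0.955]]
force: [-0.2, 0.4, -1.5]
gripper_width: 0.119
grasp_force: 49.8
```

Run:
```python
from h import *
s=status.observe();R=s["tool_rot"];print(s["tool_pos"],s["gripper_width"]*92,s["grasp_force"]);t=viewer.read_camera("top");d=viewer.read_camera("side");w=viewer.read_camera("wrist")
np.savez("pics/t4.npz",**t);np.savez("pics/s4.npz",**d)
u=np.array([.747,-.059,.663]);G=s["tool_pos"]-R[:,2]*robot.grip_point_offset
print("angle bolt/toolz",np.degrees(np.arccos(-u@R[:,2])),"y.u",R[:,1]@u)
tip=G-.085*u;head=G+.02*u
out=[]
for r,k in((t,"t"),(d,"s"),(w,"w")):
    im=r["pixels"][:,:,::-1].copy();a=proj(r,tip)[0];b=proj(r,head)[0];c=proj(r,G)[0];print(k,a,c,b)
    m=np.clip(c-[55,55],0,[530,290]).astype(int);z=cv2.resize(im[m[1]:m[1]+110,m[0]:m[0]+110],(264,264),interpolation=3)
    for q in(a,b): cv2.circle(z,tuple(((q-m)*2.4).astype(int)),2,(0,0,255),-1)
    print(m); out.append(z)
cv2.imwrite("pics/b4.png",np.hstack(out))
```

```text
[ 0.58648457 -0.21525099  0.21736607] 10.944978066801898 49.84368732199073
angle bolt/toolz 48.49588190606843 y.u -0.0029341481550619127
t [400.55938409 204.05938159] [406.29410413 173.79552388] [407.71105565 166.31784079]
[351 118]
s [313.30650617 184.8448349 ] [340.9606898 162.3554239] [347.6674763  156.90121559]
[285 107]
w [322.34990171 135.09751149] [322.00492252 258.87186091] [321.89793177 297.25884599]
[267 203]
```

View pics/b4.png

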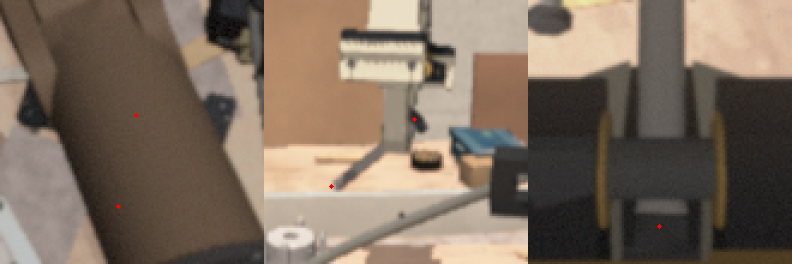

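The side crop shows the bolt held by the shank. Its point is at crop (73,188) and its head near (154,122), which matches the predicted direction, with about 8 cm of shank below the grip. Next I'll work out the upright pose over the disc.

```bash
cat >> h.py <<'E'
def upright(R0,u_tool,G,y_az):
    """rotation with the bolt (u_tool in tool axes) vertical and tool y at y_az"""
    cur=R0@u_tool; A=Ro.align_vectors([[0,0,1]],[cur])[0].as_matrix()@R0
    d=y_az-np.arctan2(A[1,1],A[0,1]); R=Ro.from_rotvec([0,0,d]).as_matrix()@A
    return R,np.array(G)+R[:,2]*robot.grip_point_offset
E
python3 - <<'E'
from h import *
s=status.observe();R0=s["tool_rot"];ut=R0.T@np.array([.747,-.059,.663]);ut/=np.linalg.norm(ut);np.save("ut.npy",ut);print(ut)
for z in(.225,.182):
    R,p=upright(R0,ut,[.4847,-.0732,z],np.radians(30));print(R.round(2),p.round(3));move(p,R)
# nominal midway, same place
R,p=upright(R0,ut,[.55,-.16,.24],np.radians(45));move(p,R)
E
```

```text
[-0.74829062 -0.00267418 -0.66336566]
[[-0.33  0.87  0.37]
 [ 0.57  0.5  -0.65]
 [-0.75 -0.   -0.66]] [ 0.492 -0.085  0.213]
shift cm [13.26  8.67 -2.78] turn [ 0.041 -0.663  0.761]
[[-0.33  0.87  0.37]
 [ 0.57  0.5  -0.65]
 [-0.75 -0.   -0.66]] [ 0.492 -0.085  0.17 ]
shift cm [13.42  9.93  1.33] turn [ 0.041 -0.663  0.761]
shift cm [ 3.97  2.87 -2.2 ] turn [-0.079 -0.722  0.526]
```

Call:
servo_tool(rows=[[[0.6, 0.4, -0.5, 0, -0.1, 0.08, 1], [1.3, 1, -1, 0, -0.2, 0.16, 1], [2.6, 2, -1.5, 0, -0.3, 0.25, 1], [4, 2.9, -2.2, 0, -0.4, 0.35, 1], [5.5, 3.8, -2.5, 0, -0.48, 0.45, 1], [7, 4.8, -2.6, 0.01, -0.54, 0.55, 1], [9, 6, -2.7, 0.02, -0.6, 0.65, 1], [11, 7.3, -2.8, 0.03, -0.64, 0.72, 1], [13.2, 8.6, -2.8, 0.04, -0.663, 0.761, 1], [13.2, 8.6, -2.8, 0.04, -0.663, 0.761, 1], [13.2, 8.6, -2.8, 0.04, -0.663, 0.761, 1], [13.2, 8.6, -2.8, 0.04, -0.663, 0.761, 1], [13.2, 8.6, -2.8, 0.04, -0.663, 0.761, 1]]])

```text
clock: 27.35
tool_pos: [0.4925, -0.0871, 0.214]
tool_rot: [[-0.331, 0.867, 0.373], [0.574, 0.499, -0.649], [-0.749, -0.0, -0.663]]
force: [-0.1, 0.6, -0.8]
gripper_width: 0.117
grasp_force: 49.8
```

Run:
```python
from h import *
s=status.observe();R=s["tool_rot"];ut=np.load("ut.npy");print(s["tool_pos"],s["joint_vel"].round(2),(R@ut).round(3),s["gripper_width"],s["grasp_force"],s["qpos"].round(2))
G=s["tool_pos"]-R[:,2]*robot.grip_point_offset;print("G",G.round(4))
d=viewer.read_camera("side");w=viewer.read_camera("wrist");t=viewer.read_camera("top");np.savez("pics/s5.npz",**d);np.savez("pics/w10.npz",**w);np.savez("pics/t5.npz",**t)
u=R@ut
for k in(-.082,-.04,.025):print(proj(d,G+k*u)[0].round(1),proj(w,G+k*u)[0].round(1),proj(t,G+k*u)[0].round(1))
g=d["pixels"].mean(2).astype(int);c=proj(d,G-.04*u)[0].astype(int)
for v in range(c[1]-6,c[1]+26,2):print(v,g[v,c[0]-12:c[0]+13])
```

```text
[ 0.49253311 -0.08708729  0.21397462] [ 0.   -0.   -0.    0.   -0.    0.   -0.01] [-0.002 -0.001  1.   ] 0.11749703463379008 49.82452712953091 [ 0.05  0.34 -0.72  2.24  1.18  1.23 -0.92]
G [ 0.4855 -0.0749  0.2264]
[296.2 179.2] [321.9 139.2] [346.7 221. ]
[295.9 164.4] [321.8 194.3] [347.9 219. ]
[295.4 140.4] [321.5 307.5] [349.8 215.6]
158 [137 138 138 139 139 140 142 140 138 134 119 106  98 106 106  90 120 132
 137 137 137 138 139 138 136]
160 [138 138 138 139 138 139 139 140 140 141 135 116 108 105  95  89 127 138
 137 136 137 136 135 137 136]
162 [137 136 138 137 138 138 140 139 141 140 131 110 105 105  93  90 129 138
 137 136 134 135 135 134 134]
164 [137 136 137 137 139 139 139 139 141 140 127  95 100 106  95  96 129 137
 136 134 135 134 132 132 132]
166 [139 139 138 138 139 139 139 141 141 140 130 106 105 106  98 105 136 142
 140 139 139 138 138 137 133]
168 [168 168 166 165 165 163 164 172 175 176 167 143 133 124 114 149 202 211
 210 208 209 209 209 209 208]
170 [208 208 208 207 207 209 209 211 213 214 202 152 127 124 117 149 205 215
 214 214 214 216 216 216 215]
172 [208 2
[... 252 characters left out ...]
 122  95 100  97 131 193 206
 206 207 207 208 207 205 204]
178 [196 196 194 192 192 192 191 191 193 192 179 134 109 107  98 132 189 202
 202 204 207 206 206 207 207]
180 [198 204 202 202 201 199 194 194 195 195 194 184 164 162 176 195 203 203
 208 209 208 207 204 203 203]
182 [202 206 204 204 201 201 198 196 198 199 199 200 203 206 209 209 210 211
 212 210 209 207 206 205 206]
184 [157 191 207 211 209 207 204 200 200 199 200 200 203 205 208 209 212 214
 215 213 211 209 208 209 209]
186 [133 147 181 205 209 208 205 202 202 202 201 201 203 204 207 210 212 213
 215 215 218 217 214 212 211]
188 [203 206 210 210 210 211 210 210 210 210 211 208 209 210 210 211 209 209
 208 209 210 210 208 207 206]
```

Run:
```python
from h import *
w=load("pics/w10.npz");g=w["pixels"].mean(2).astype(int)
print("col",[int(g[v,320:324].mean()) for v in range(118,200,2)])
for v in range(126,206,8):print(v,g[v,304:342])
for z in (.068,):print("disc w",fit(w,.4855,-.073,z,[(.0265,0,1)]),fit(w,.4855,-.073,.0655,[(.029,0,1)]),proj(w,[.4847,-.0732,.068]))
```

```text
col [180, 180, 192, 206, 206, 201, 186, 149, 131, 108, 98, 85, 94, 93, 84, 97, 85, 94, 87, 88, 93, 82, 97, 82, 94, 83, 104, 104, 104, 105, 105, 104, 106, 105, 103, 104, 104, 103, 104, 103, 104]
126 [145 149 160 163 155 165 183 191 197 199 199 200 201 203 205 205 207 208
 207 204 205 203 199 195 192 194 195 196 195 198 197 195 196 195 196 193
 194 192]
134 [111 113 118 122 126 126 126 129 130 131 129 129 130 128 128 131 129 129
 130 136 154 177 190 195 197 199 202 201 204 205 203 197 189 189 189 189
 192 193]
142 [124 121 119 115 112 110 108 105 105  99  91  87  89  90  93  92  95  93
  96  92  94  95  95  92  88  91 108 148 184 198 204 203 199 202 202 201
 204 205]
150 [105 106 104 105 107 111 107 105 102  91  84  85  87  83  81  81  81  85
  86  88  84  85  85  83  86  88  81  87 100 107 106 114 143 172 187 191
 193 192]
158 [105 107 106 108 105 104 105 105  98  86  78  79  76  80  83  89  92  95
  93  95  99  92  86  85  80  78  88 123 169 192 191 189 193 197 197 199
 200 201]
166 [106 107 106 106 106 105 105 106  99  90  81  80  85  90  93  96  96  94
  94  94  97 100  96  96  88  79  83 121 165 192 198 196 194 194 194 194
 196 194]
174 [140 116 106 103 103 101 100  95  98  98  96  93  99 101 104 106 105 103
 104 106 105 103 104 101  98  96  97 126 171 198 203 202 197 200 203 201
 202 203]
182 [169 178 187 196 201 199 200 200 184 146 107  96  98 102 101 107 105 106
 107 106 104 104 104 105 100  94 104 137 172 176 174 175 177 179 179 178
 177 180]
190 [201 201 201 202 200 202 201 197 175 135 101  97  98 100 103 104 104 104
 103 105 103 104 102 103  97  95 106 144 181 188 186 188 183 185 186 186
 187 189]
198 [138 138 140 140 149 158 159 158 141 108  93  96  96  99 103 103 107 100
 104 105 104 103 103 100  97  95  98 122 168 197 201 201 203 202 200 201
 200 201]
disc w (array([ 0.4827, -0.073 ]), np.float64(43.8)) (array([ 0.4823, -0.0768]), np.float64(40.2)) [[321.8061862   60.12481936]]
```

Call:
servo_tool(rows=[[[1, 0, 0.8, 0, 0, 0, 1], [2, 0, 1.6, 0, 0, 0, 1], [3, 0, 2.4, 0, 0, 0, 1], [3.4, 0, 2.78, 0, 0, 0, 1], [3.4, 0, 2.78, 0, 0, 0, 1], [3.4, 0, 2.78, 0, 0, 0, 1], [3.4, 0, 2.78, 0, 0, 0, 1], [3.4, 0, 2.78, 0, 0, 0, 1]]])

```text
clock: 28.3
tool_pos: [0.4917, -0.0843, 0.1705]
tool_rot: [[-0.331, 0.866, 0.375], [0.574, 0.501, -0.648], [-0.749, 0.001, -0.663]]
force: [0.7, -0.2, -0.3]
gripper_width: 0.119
grasp_force: 49.8
```

Run:
```python
from h import *
s=status.observe();R=s["tool_rot"];ut=np.load("ut.npy");u=R@ut
G=s["tool_pos"]-R[:,2]*robot.grip_point_offset;print("tip",(G-.082*u).round(4),u.round(3),s["force"].round(1),s["joint_vel"].round(3),s["grasp_force"])
d=viewer.read_camera("side");w=viewer.read_camera("wrist");a=proj(d,G-.082*u)[0];print(a,proj(d,[.4847,-.0732,.068])[0])
g=d["pixels"].mean(2).astype(int);c=a.astype(int)
for v in range(c[1]-6,c[1]+22,2):print(v,g[v,c[0]-14:c[0]+15])
for z,rr in((.068,.0265),(.0655,.029)):print(fit(w,.4847,-.0732,z,[(rr,0,1)]))
```

```text
tip [ 0.4849 -0.0721  0.101 ] [-0.003 -0.001  1.   ] [ 0.7 -0.2 -0.3] [-0.002  0.002  0.002  0.001 -0.    -0.002 -0.   ] 49.82510115019977
[296.1869139  193.72310649] [296.30425079 204.84241948]
187 [170 189 209 211 210 210 209 209 209 211 211 192 128 100 105 105 143 202
 214 213 215 220 221 217 215 216 215 215 215]
189 [199 197 200 199 197 196 196 197 197 194 196 179 128 103  99  99 139 185
 195 193 193 191 191 189 186 184 183 182 185]
191 [179 179 179 180 179 178 178 177 177 176 178 168 131  98  85  93 130 169
 179 178 179 179 179 177 177 177 177 178 178]
193 [178 179 179 179 179 178 178 176 174 175 176 170 145 122 112 116 146 171
 177 176 176 176 176 176 175 176 176 176 175]
195 [139 171 177 177 177 176 175 174 173 173 175 175 175 172 172 173 178 176
 176 177 174 176 175 174 175 174 174 175 174]
197 [139 169 177 176 175 174 173 173 173 172 173 174 175 174 176 175 172 158
 153 169 175 176 175 174 174 175 174 173 173]
199 [172 173 175 174 173 173 172 171 172 171 170 171 172 171 172 170 151 127
 131 151 169 174 174 173 172 172 172 173 172]
201 [170 175 186 174 170 171 170 168 169 175
[... 208 characters left out ...]
64 147 144 141 159 178 181 181 181 180 171 145 139 137 126 131 157 187
 208 212 212 212 210 192 159 168 171 176 166]
207 [183 153 142 131 150 173 181 184 182 179 179 182 176 174 175 181 197 209
 211 212 212 208 197 163 147 179 159 148 161]
209 [164 146 144 132 118 128 147 164 175 176 171 178 171 172 193 199 196 196
 194 187 172 147 123 106 131 167 151 143 155]
211 [137 149 149 135 116 122 123 125 133 140 145 152 141 131 146 150 145 140
 134 131 128 132 130 110 127 158 150 146 149]
213 [149 138 143 135 111 114 122 127 131 135 139 145 135 119 134 139 137 135
 133 129 123 115 109 110 125 147 148 143 140]
(array([ 0.4841, -0.0738]), np.float64(31.7))
(array([ 0.4828, -0.0766]), np.float64(30.8))
```

```bash
python3 -c "
from bench import finish_job; print(finish_job())"
```

```text
the job is handed in; nothing more can be done
None
```

The roller, spacer and disc are stacked in the nest. The long bolt is held upright with its point about 32 mm above the middle of the disc's hole, by my measurements. I handed the job in at about 28 s of the 70 s allowed, and the hand-in gave no verdict.

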